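# Centre the bottle on the scale pan and weigh it

### The arm

A 6-joint arm with a two-finger parallel gripper is mounted at the origin on the work surface. World frame = base frame: x ahead of the robot, y to its left, z up, the work surface at z = 0. Lengths are in m, angles in rad, forces in N, time in s.
With the tool pointing down it reaches from about 0.225 to 0.725 m from the base axis. Payload 3.1 kg.
Tool frame: the origin (TCP) lies at the very end of the fingers, on their centre line; the grasp point (between the pads) lies bot.hold_point_z behind it (bot.hold_point_z is the distance from the TCP to the grasp point, in m); z points along the fingers, y is the line along which they close (so a half turn about z gives the same grasp; the last joint's range is limited). The gripper opens to 85 mm and grips with 20 to 120 N. Pads are 22 mm wide; open, the fingers measure 114 mm over their backs; the gripper's body (76 mm by 85 mm) begins 54 mm behind the grasp point. The pads swing forward as they close: fully open they stand 13 mm farther back than shut.
Start: joints at [1.069, 0.048, 0.099, 1.622, 0, 1.443], TCP at [0.192, 0.489, 0.231] pointing down, gripper open.
Joint ranges: [-2.91, 2.91], [-0.99, 1.94], [-1.21, 1.42], [-2.12, 2.29], [-1.49, 1.47], [-3.14, 3.14]. Speed limits (rad/s): [2.79, 2.79, 3.14, 3.14, 3.14, 3.14].

### API

Orientations are given as a rotation vector (axis times angle).
In Python, from cell import bot gives the robot as it stands.
- The arm moves only by the tool nudge_tcp, called after ">>>" as name(argument=value, ...) on one line, values as JSON. Schema: {"type":"object","properties":{"moves":{"type":"array","items":{"type":"number"},"minItems":7,"maxItems":84},"clamp_n":{"type":"number"},"only":{"type":"string"},"quiet":{"type":"boolean"},"lines":{"type":"string"}},"required":["moves"],"additionalProperties":false}. moves is one flat list of numbers that holds 1 to 12 rows one after another, with no inner brackets; each row has 7 numbers: the opening from 0.0 (shut) to 1.0 (fully open), then dx, dy, dz in fractions of the full range, 1 being 1 m, then a rotation vector rx, ry, rz in a scale on which 1.0 is 90 degrees; each row shifts and turns the commanded pose from where the row before left it, along the tool's axes as they then stand; what a row does not reach is not made up. A row lasts 1/12 s, in which the tool goes at most 0.0417 m and 0.125 rad, less where a joint would pass 70% of its speed; a pose out of reach is approached as far as the arm can. The fingers move at their own pace and stop on an object; clamp_n is the grip in N (left out, the last holds). Time passes only in rows, so rows that do not move let the fingers close. The tool returns the time, the measured TCP pose, the force, the opening and the grip force at its end. only (a regular expression) keeps the lines of the reply that match it, lines (a string "A,B") keeps lines A to B, and quiet returns only ok. Shift and turn numbers lie between -1 and 1, and a call with a number outside is refused. Input that does not fit is refused with a message, and nothing moves.
- bot.get_obs(): the state, without advancing time (a new reading comes with each control period).
- bot.get_image(name): name is "side" or "top"; returns a dict with "img" (480x640x3 uint8, red, green, blue), "camera_matrix" (3x3 intrinsics, pixels), "rvec" (rotation vector, rad) and "tvec" (3), from world to camera coordinates, as OpenCV has them. Camera axes: x right, y down, z forward; pixel columns grow to the right and rows downward; lengths in m; the calibration is good to about 2 mm. A picture is of the moment at which its call begins. There is no depth.
- bot.job_done(): hands the job in; it is judged then, once.
The state is a dict: "time_s": time; "q": joint angles; "dq": joint speeds; "tau": joint torques, N m; "eef_pos": TCP position; "orientation": TCP orientation; "contact_force": force on the tool from outside, world axes, zero at the start; "moment": the same for the moment, N m; "gripper_width": opening from 0.0 (shut) to 1.0 (fully open); "finger_force": force on a finger pad.
Only numpy, scipy, OpenCV 4.12 (cv2) and the standard library are available. Lean on these libraries where they do the work, as an engineer would, in place of code of your own. Each camera call takes 0.05 s, during which the arm holds its last target. There are 200 camera calls.

### The job

The small round-bellied bottle stands off-centre on the scale's little round pan. With light taps of the fingertips, never gripping, lifting or tipping it over, nudge it until its narrow foot stands in the middle of the pan, inside the engraved ring; with the fingers off the bottle, then press the scale's key all the way down and let it go. Leave the other things on the bench where they are.

Things in the scene. Friction and masses are not known exactly. Their poses are not given: they have to be found in the camera images.
- bottle: The bottle to centre: amber glass, about 120 g, upright on the pan, 52 mm tall. Flat foot 27 mm across; belly widest, 50 mm across, 12 to 18 mm above the foot; shoulder narrows to 20 mm across at 35 mm; black cap 23 mm across, 36 to 52 mm up. Origin: centre of the foot's underside, z up. An upright finger at the belly slides it (about 1 N); pushed at the cap it tends to tip.
- pan_top (a point): Centre of the top of the scale's pan: a fixed, level steel disc 94 mm across, its top 80 mm above the bench and 8 mm thick, standing on a 44 mm post over the scale's body. A ring 40 mm across is engraved around its centre (flat, no step). Its yaw means nothing.
- scale: The bench scale, fixed: grey body 190 x 190 mm, 56 mm high, with a 66 mm deep control head (60 mm high, with a dark display at its left) along its -x edge, reaching 119 mm from the origin. Origin: on the bench directly under the pan's centre; its -x axis points to the control head, which faces roughly towards the robot, z up.
- key_top (a point): Centre of the top of the scale's key: a round white push key 26 mm across in a black surround, on the right of the control head (88 mm towards -x and 55 mm towards -y from the scale's origin, in its frame). It is lower than the pan's top. Pressed straight down.
- key (a joint): Travel of the key: 0 up, 0.006 m fully down; a spring of 4 N at full travel pushes it back up.
- spare_bottle: A second bottle of the same kind, standing on the bench beside the scale; to be left alone. Origin: centre of its underside.
- tub: A green plastic tub with lid, 75 mm across, 58 mm tall, on the bench; to be left alone. Origin: centre of its underside.
- tape_roll: A roll of brown packing tape lying flat on the bench, 90 mm across, 48 mm tall; to be left alone. Origin: centre of its underside.
- carton: A closed cardboard carton 110 x 150 x 75 mm (x, y, z) on the bench beyond the scale; to be left alone. Origin: centre of its underside.

How it is judged:
By the outcome, as a careful person would: the job done as asked, in the order asked, and still so for the second after the job is handed in, with the robot touching nothing.
It also fails if it takes over 51 s, if anything falls off the work surface, if the arm or the gripper's body presses on something with over 40 N, if the wrist force passes 120 N, or if a joint passes its speed limit or range.

## Working session

There is one attempt and no reset: what is moved stays moved. The work goes in short steps, Python scripts to look and compute and a tool call to move; the robot and the scene stay as the last step left them, time stands still between calls to the robot, and variables do not carry over. Pictures are saved under pics/ and viewed, at most 10 in all, crops included, and the job is handed in when it is done.

```bash
ls; mkdir -p pics; cat > h.py <<'E'
import numpy as np, cv2
from cell import bot
def cam(n):
    d=bot.get_image(n); return d
def save(d,f,crop=None,s=1):
    im=d["img"]
    if crop: x0,y0,x1,y1=crop; im=im[y0:y1,x0:x1]
    cv2.imwrite(f,cv2.cvtColor(cv2.resize(im,None,fx=s,fy=s,interpolation=cv2.INTER_CUBIC),cv2.COLOR_RGB2BGR))
def ray(d,u,v,z):
    K=np.array(d["camera_matrix"]);R=cv2.Rodrigues(np.array(d["rvec"],float))[0];t=np.array(d["tvec"],float).ravel()
    c=-R.T@t; w=R.T@np.linalg.inv(K)@[u,v,1]; return c+w*(z-c[2])/w[2]
def proj(d,P):
    return cv2.projectPoints(np.array(P,float).reshape(-1,1,3),np.array(d["rvec"],float),np.array(d["tvec"],float),np.array(d["camera_matrix"]),None)[0].reshape(-1,2)
E
python3 - <<'E'
from h import *
for n in("top","side"):
    d=cam(n);save(d,f"pics/{n}0.png");R=cv2.Rodrigues(np.array(d["rvec"],float))[0];print(n,-R.T@np.ravel(d["tvec"]),np.array(d["camera_matrix"]).tolist())
o=bot.get_obs();print(o["eef_pos"],o["orientation"],o["gripper_width"],bot.hold_point_z,o["time_s"],cv2.Rodrigues(np.array(o["orientation"]))[0].round(3))
E
```

```text
cell.py
pics
top [0.51774978 0.0402456  0.84380754] [[465.2711148857303, 0.0, 317.0224666709464], [0.0, 465.2711148857303, 236.9688654868092], [0.0, 0.0, 1.0]]
side [0.53626476 0.70084741 0.738247  ] [[560.0723600906858, 0.0, 315.8964529882138], [0.0, 560.0723600906858, 230.33960321619745], [0.0, 0.0, 1.0]]
[0.19144319 0.48824104 0.2302021 ] [-0.58357108 -3.08624945  0.00327378] 0.9996214624452381 0.0187 0.1 [[-0.931  0.365 -0.001]
 [ 0.365  0.931 -0.002]
 [ 0.    -0.002 -1.   ]]
```

View pics/top0.png

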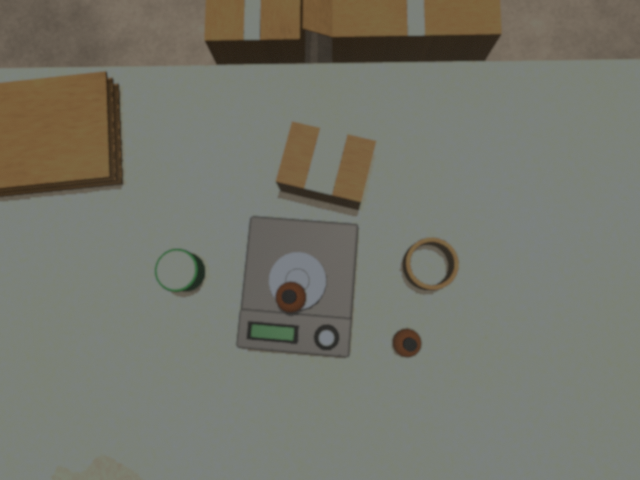

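View pics/side0.png

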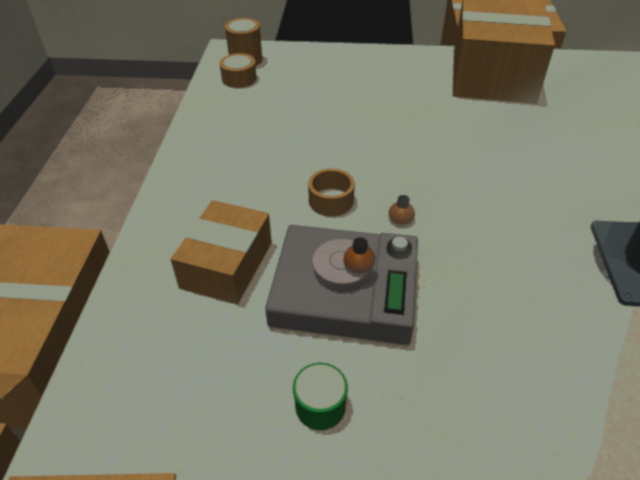

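The top view shows the pan at about (297,281), the bottle's cap at about (290,297) and the key at (326,338). In the side view the bottle is at about (359,255) and the key at (400,244). I'll enlarge both.

```bash
cat >> h.py <<'E'
def both(f,ct=(255,240,355,350),cs=(300,215,420,315),s=4):
    a,b=cam("top"),cam("side"); L=[]
    for d,(x0,y0,x1,y1),sc in((a,ct,s),(b,cs,s)):
        L.append(cv2.resize(d["img"][y0:y1,x0:x1],None,fx=sc,fy=sc,interpolation=cv2.INTER_CUBIC))
    H=max(i.shape[0] for i in L); L=[cv2.copyMakeBorder(i,0,H-i.shape[0],0,0,0) for i in L]
    o=np.clip(np.hstack(L).astype(float)*1.5,0,255).astype(np.uint8)
    cv2.imwrite(f,cv2.cvtColor(o,cv2.COLOR_RGB2BGR)); return a,b
E
python3 - <<'E'
from h import *
a,b=both("pics/b0.png",s=3.6)
E
```

```text
(no output)
```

View pics/b0.png

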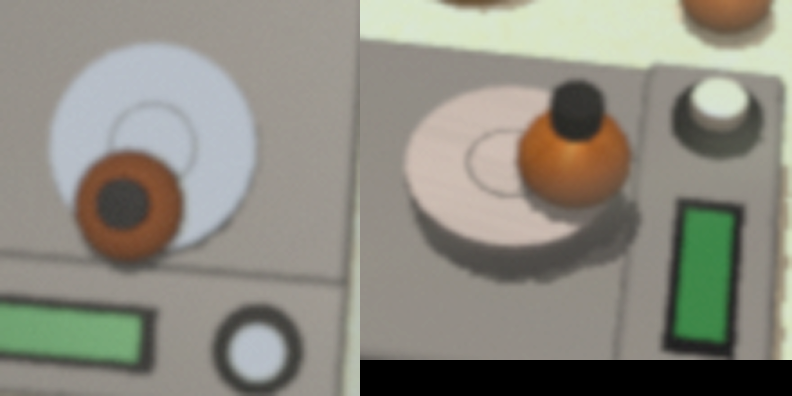

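```bash
cat > m.py <<'E'
from h import *
T=lambda x,y,s=3.6:(255+x/s,240+y/s); S=lambda x,y,s=3.6:(300+(x-360)/s,215+y/s)
E
python3 - <<'E'
from m import *
a,b=cam("top"),cam("side")
p=ray(a,*T(153,146),.08);bt=ray(a,*T(129.5,206),.095);c=ray(a,*T(123.5,204),.132);k=ray(a,*T(257.5,351),.064)
ps=ray(b,*S(511,163),.08);bs=ray(b,*S(574,157),.098);cs=ray(b,*S(577,93),.132); ks=ray(b,*S(719,98),.066)
for n,v in dict(p=p,ps=ps,bt=bt,bs=bs,c=c,cs=cs,k=k,ks=ks).items(): print(n,v.round(4))
print("bottle-pan",(bt-p)[:2],np.linalg.norm((bt-p)[:2]))
dk=(k-p)[:2];print(np.linalg.norm(dk),np.hypot(.088,.055)); print("yaw",np.degrees(np.arctan2(dk[1],dk[0])-np.arctan2(-.055,-.088)))
for r,d in((.047,a),(.047,b)):
  P=proj(d,[p+[r*np.cos(t),r*np.sin(t),0] for t in np.linspace(0,6.28,90)]);print(P.min(0),P.max(0))
print(T(49,42),T(257,250),S(404,86),S(620,246))
E
```

```text
p [0.5502 0.1012 0.08  ]
ps [0.5514 0.1054 0.08  ]
bt [0.523  0.1102 0.095 ]
bs [0.5242 0.1162 0.098 ]
c [0.5236 0.1093 0.132 ]
cs [0.5247 0.111  0.132 ]
k [0.4579 0.0537 0.064 ]
ks [0.4579 0.0452 0.066 ]
bottle-pan [-0.02725661  0.00899236] 0.028701657305406567
0.10389522459318286 0.10377379245262264
yaw -4.790346179204106
[268.98015206 252.03151007] [326.16171057 309.54916046]
[313.16475903 237.22153334] [372.50715231 281.15949763]
(268.6111111111111, 251.66666666666666) (326.3888888888889, 309.44444444444446) (312.22222222222223, 238.88888888888889) (372.22222222222223, 283.3333333333333)
```

The pan centre is near (0.5505, 0.102). The bottle is near (0.523, 0.110), so it has to move about 29 mm along (0.955, -0.295). First I'll shut the fingers and move behind the bottle, staying high.

Units first: turns go in shares of 90 degrees. So -0.073 rad / 1.5708 = -0.0465.

>>> nudge_tcp(moves=[0,-0.0314,-0.0219,0,0,0,-0.0465,0,-0.0314,-0.0219,0,0,0,0,0,-0.0314,-0.0219,0,0,0,0,0,-0.0314,-0.0219,0,0,0,0,0,-0.0314,-0.0219,0,0,0,0,0,-0.0314,-0.0219,0,0,0,0,0,-0.0314,-0.0219,0,0,0,0,0,-0.0314,-0.0219,0,0,0,0,0,-0.0314,-0.0219,0,0,0,0,0,-0.0314,-0.0219,0,0,0,0,0,-0.0314,-0.0219,0,0,0,0,0,-0.0314,-0.0219,0,0,0,0], clamp_n=20)

```text
time_s: 1.3
eef_pos: [0.4723, 0.1227, 0.2314]
orientation: [0.471, 3.106, 0.0]
contact_force: [0.1, 0.7, 0.7]
gripper_width: 0.005
finger_force: 0.0
```

>>> nudge_tcp(moves=[0,0,0,0,0,0,0,0,0,0,0,0,0,0])

```text
time_s: 1.47
eef_pos: [0.4721, 0.1228, 0.2308]
orientation: [-0.477, -3.104, 0.0]
contact_force: [-0.6, 0.5, -0.6]
gripper_width: 0.006
finger_force: 0.0
```

```bash
cat >> h.py <<'E'
def st():
    o=bot.get_obs();R=cv2.Rodrigues(np.array(o["orientation"],float))[0];return np.array(o["eef_pos"]),R,o
def togo(P):
    p,R,o=st();print("tcp",p.round(4),"t",o["time_s"],"tool delta",(R.T@(np.array(P)-p)).round(4),"xaxis",R[:,0].round(3),"z",R[:,2].round(3))
E
python3 -c "
from h import *
togo([.474,.1255,.086])"
```

```text
tcp [0.4721 0.1228 0.2308] t 1.4667 tool delta [-0.0012  0.0032  0.1448] xaxis [-0.954  0.3    0.001] z [-0.001  0.    -1.   ]
```

>>> nudge_tcp(moves=[0,0,0.003,0.03,0,0,0,0,0,0,0.03,0,0,0,0,0,0,0.03,0,0,0,0,0,0,0.03,0,0,0,0,0,0,0.015,0,0,0,0,0,0,0.009,0,0,0,0,0,0,0,0,0,0,0,0,0,0,0,0,0])

```text
time_s: 2.13
eef_pos: [0.4721, 0.1281, 0.0878]
orientation: [0.469, 3.106, 0.0]
contact_force: [-0.8, -0.0, 1.2]
gripper_width: 0.0
finger_force: 0.0
```

```bash
python3 -c "
from h import *
both('pics/b1.png',s=3.6);togo([.5232,.1105,.086])"
```

```text
tcp [0.4736 0.1279 0.0893] t 2.2333 tool delta [-0.0525 -0.002   0.0035] xaxis [-0.955  0.296 -0.003] z [ 0.003  0.001 -1.   ]
```

View pics/b1.png

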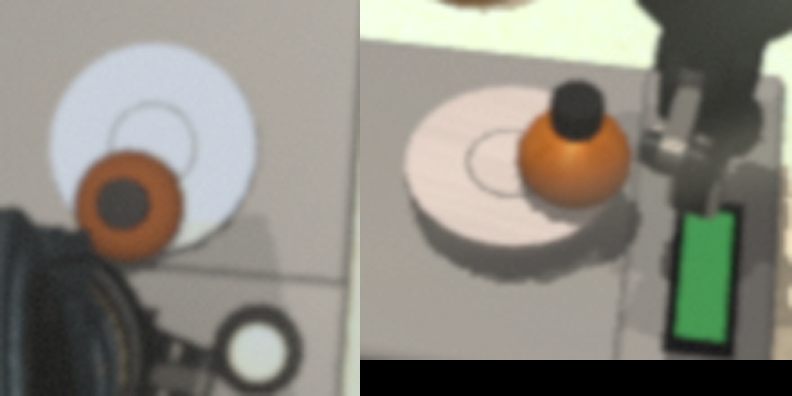

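The bottle hasn't moved, and the shut fingers stand behind it over the control head with clear space between. I'll make a slow approach and a first tap.

>>> nudge_tcp(moves=[0,-0.003,0,0.0015,0,0,0,0,-0.003,-0.001,0.001,0,0,0,0,-0.003,-0.001,0,0,0,0,0,-0.003,0,0,0,0,0,0,-0.0025,0,0,0,0,0,0,-0.0025,0,0,0,0,0,0,-0.0025,0,0,0,0,0,0,-0.0025,0,0,0,0,0,0,-0.0025,0,0,0,0,0,0,-0.0025,0,0,0,0,0,0,-0.0025,0,0,0,0,0,0,0,0,0,0,0,0])

```text
time_s: 3.23
eef_pos: [0.5005, 0.1165, 0.0848]
orientation: [0.471, 3.106, -0.0]
contact_force: [0.1, -0.3, 1.1]
gripper_width: -0.001
finger_force: 0.1
```

```bash
python3 -c "
from h import *
both('pics/b2.png',s=3.6);togo([.5505,.102,.086])"
```

```text
tcp [0.5003 0.1165 0.0848] t 3.3333 tool delta [-0.0522  0.001  -0.0012] xaxis [-0.955  0.296 -0.001] z [ 0.001 -0.    -1.   ]
```

View pics/b2.png

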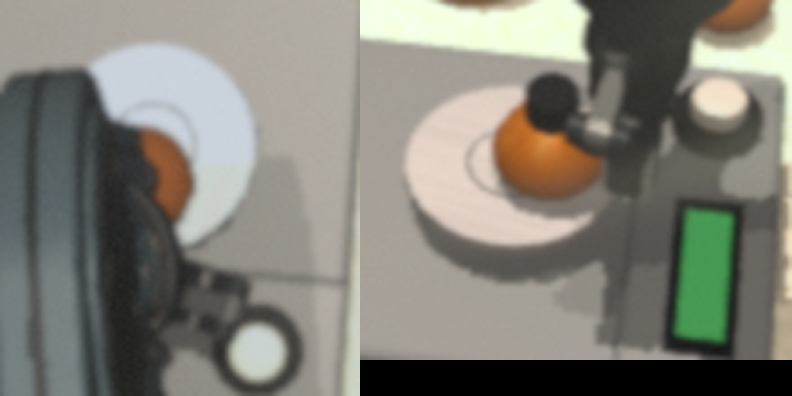

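The bottle has moved and is still upright, with its belly centre at about (550,148) in the side crop (it was (574,157)).

```bash
python3 - <<'E'
from m import *
b=cam("side")
d=ray(b,*S(550,148.5),.098)-ray(b,*S(574,157),.098);print(d, np.array([.0275,-.0085,0])-d)
# predicted side-crop belly at centered
P=lambda q:[( (u-300)*3.6+360,(v-215)*3.6) for u,v in proj(b,q)]
print(P([[.5505,.1020,.098],[.523,.1105,.098],[.5505,.102,.08],[.523,.1105,.132],[.5505,.102,.132]]))
E
```

```text
[ 0.01042332 -0.00416747  0.        ] [ 0.01707668 -0.00433253  0.        ]
[(np.float64(514.3544198074354), np.float64(129.49365145650899)), (np.float64(577.2798612642023), np.float64(147.37833608562542)), (np.float64(513.368606510076), np.float64(157.42049827992008)), (np.float64(581.0285238889444), np.float64(92.35377868716544)), (np.float64(516.2967062082087), np.float64(74.47112848297718))]
```

>>> nudge_tcp(moves=[0,-0.0025,0,0,0,0,0,0,-0.0025,0,0,0,0,0,0,-0.0025,0,0,0,0,0,0,-0.0025,0,0,0,0,0,0,-0.002,0,0,0,0,0,0,-0.002,0,0,0,0,0,0,0,0,0,0,0,0,0,0.01,0,0,0,0,0,0,0.015,0,0,0,0,0,0,0.015,0,0,0,0,0,0,0,0,0,0,0,0])

```text
time_s: 4.3
eef_pos: [0.4722, 0.1251, 0.0845]
orientation: [-0.468, -3.104, 0.0]
contact_force: [-0.2, 0.6, 0.8]
gripper_width: 0.002
finger_force: 0.0
```

>>> nudge_tcp(moves=[0,0,0,-0.03,0,0,0,0,0.03,0,-0.03,0,0,0,0,0.03,0,-0.03,0,0,0,0,0.03,0,-0.03,0,0,0,0,0.03,0,0,0,0,0,0,0,0,0,0,0,0])

```text
time_s: 4.8
eef_pos: [0.3596, 0.1608, 0.2064]
orientation: [0.466, 3.104, 0.004]
contact_force: [-0.1, 0.1, 0.2]
gripper_width: 0.004
finger_force: 0.0
```

```bash
python3 -c "
from h import *
both('pics/b3.png',s=3.6);togo([.5505,.102,.086])"
```

```text
tcp [0.3622 0.1598 0.2039] t 4.9 tool delta [-0.1967  0.0002  0.1185] xaxis [-0.956  0.295 -0.003] z [ 0.003  0.    -1.   ]
```

View pics/b3.png

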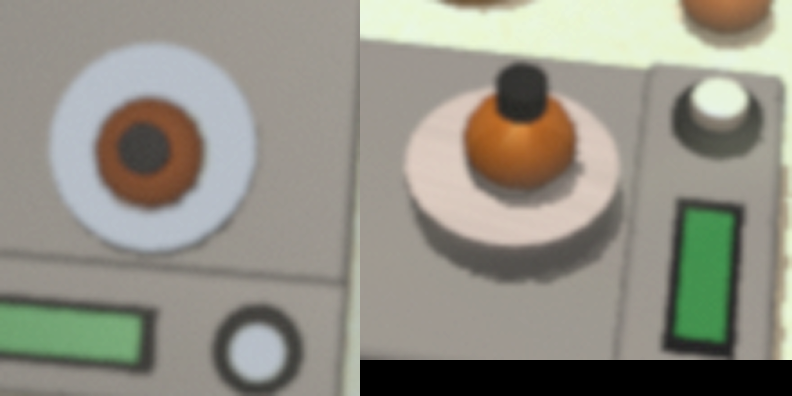

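The bottle stands upright near the middle of the pan: belly centre at (150.5,153) and cap at (143.5,148) in the top crop, belly at (520,138) in the side crop.

```bash
python3 - <<'E'
from m import *
a,b=cam("top"),cam("side")
print(ray(a,*T(153,146),.08),ray(a,*T(150.5,153),.095),ray(a,*T(143.5,148),.132))
print(ray(b,*S(520,138),.098)-ray(b,*S(574,157),.098))
# amber+cap segmentation in top image for a check, pan by bright bluish threshold
im=a["img"].astype(int);sub=im[240:320,255:340]
m=((sub[...,0]-sub[...,2])>40).astype(np.uint8)
c=max(cv2.findContours(m,0,1)[0],key=cv2.contourArea);(x,y),r=cv2.minEnclosingCircle(c);print("belly",x+255,y+240,r,ray(a,x+255,y+240,.095))
g=cv2.Canny(a["img"],40,120)
m2=(sub.mean(2)>cv2.threshold(sub.mean(2).astype(np.uint8),0,255,16)[0]).astype(np.uint8) if 0 else ((sub[...,2]-sub[...,0])>8).astype(np.uint8)
c=max(cv2.findContours(m2,0,1)[0],key=cv2.contourArea);print("pan",np.array(cv2.fitEllipse(cv2.convexHull(c))[0])+[255,240],cv2.fitEllipse(cv2.convexHull(c))[1]);e=np.array(cv2.fitEllipse(cv2.convexHull(c))[0])+[255,240];print(ray(a,*e,.08))
E
```

```text
[0.550244   0.10120972 0.08      ] [0.54648888 0.1010977  0.095     ] [0.54717239 0.10109217 0.132     ]
[ 0.02357297 -0.00935283  0.        ]
belly 296.0490188598633 281.70588302612305 13.335542678833008 [0.54775579 0.1023302  0.095     ]
pan [296.99874115 280.59989548] (54.96346664428711, 55.65281677246094)
[0.55016882 0.10203278 0.08      ]
```

The bottle is within about 3 mm, a little short in +x. I'll give it one more tap 3 mm further along the same line, then retreat.

>>> nudge_tcp(moves=[0,-0.03,0,0,0,0,0,0,-0.03,0,0.03,0,0,0,0,-0.03,0,0.03,0,0,0,0,-0.03,0,0.03,0,0,0,0,0,0,0.02,0,0,0,0,0,0,0.01,0,0,0,0,0,0,0,0,0,0])

```text
time_s: 5.58
eef_pos: [0.4723, 0.1233, 0.0802]
orientation: [-0.472, -3.097, 0.004]
contact_force: [0.0, 0.4, 0.2]
gripper_width: -0.001
finger_force: 0.0
```

>>> nudge_tcp(moves=[0,-0.012,0,0,0,0,0,0,-0.012,0,0,0,0,0,0,-0.008,0,0,0,0,0,0,-0.003,0,0,0,0,0,0,-0.002,0,0,0,0,0,0,-0.002,0,0,0,0,0,0,-0.002,0,0,0,0,0,0,-0.002,0,0,0,0,0,0,0,0,0,0,0,0,0,0.015,0,0,0,0,0,0,0.025,0,0,0,0,0,0,0,0,0,0,0,0])

```text
time_s: 6.58
eef_pos: [0.4735, 0.1243, 0.0836]
orientation: [-0.468, -3.101, 0.001]
contact_force: [0.1, 0.5, -0.6]
gripper_width: 0.001
finger_force: 0.0
```

>>> nudge_tcp(moves=[0,0,0,-0.02,0,0,0,0,0.03,0,-0.02,0,0,0,0,0.03,0,-0.01,0,0,0,0,0.03,0,0,0,0,0,0,0.03,0,0,0,0,0,0,0,0,0,0,0,0])

```text
time_s: 7.08
eef_pos: [0.359, 0.1599, 0.1347]
orientation: [-0.466, -3.104, -0.0]
contact_force: [0.0, 0.2, -0.8]
gripper_width: -0.001
finger_force: 0.0
```

```bash
python3 -c "
from h import *
both('pics/b4.png',s=3.6);togo([.458,.0535,.11])"
```

```text
tcp [0.3632 0.1593 0.135 ] t 7.1833 tool delta [-0.1217 -0.0732  0.0252] xaxis [-0.956  0.295 -0.002] z [ 0.002 -0.    -1.   ]
```

View pics/b4.png

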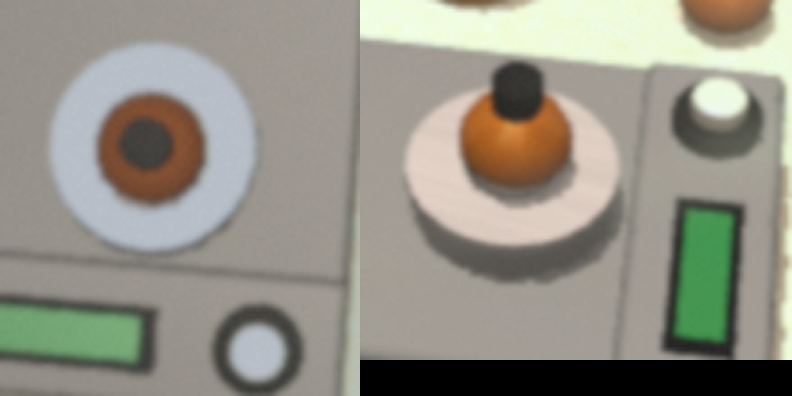

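The bottle is upright with its belly centre at (151.5,148.5) in the top crop, against (153,146) for the pan, so it is within about 1.5 mm of centre. The key at (257.5,351) hasn't moved. I'll go above it.

>>> nudge_tcp(moves=[0,-0.0205,-0.0122,0,0,0,0,0,-0.0205,-0.0122,0,0,0,0,0,-0.0205,-0.0122,0,0,0,0,0,-0.0205,-0.0122,0,0,0,0,0,-0.0205,-0.0122,0.01,0,0,0,0,-0.0205,-0.0122,0.015,0,0,0,0,0,0,0.01,0,0,0,0,0,0,0.01,0,0,0,0,0,0,0,0,0,0,0,0,0,0,0,0,0])

```text
time_s: 8.02
eef_pos: [0.4582, 0.053, 0.0889]
orientation: [-0.47, -3.104, 0.0]
contact_force: [-0.6, -0.0, 0.8]
gripper_width: -0.0
finger_force: 0.0
```

```bash
python3 - <<'E'
from m import *
a,b=both('pics/b5.png',s=3.6)
P=[np.array(cv2.Rodrigues(np.array(d["rvec"],float))[0]) for d in(a,b)]
M=[np.array(d["camera_matrix"])@np.c_[r,np.ravel(d["tvec"])] for d,r in zip((a,b),P)]
X=cv2.triangulatePoints(M[0],M[1],np.array(T(257.5,351)).reshape(2,1),np.array(S(720,97)).reshape(2,1));print("key",(X[:3]/X[3]).ravel())
togo([.458,.0537,.08])
E
```

```text
key [0.45861923 0.05350575 0.07525   ]
tcp [0.4592 0.0532 0.0904] t 8.1167 tool delta [0.0013 0.0001 0.0104] xaxis [-0.955  0.295 -0.001] z [ 0.001  0.    -1.   ]
```

View pics/b5.png

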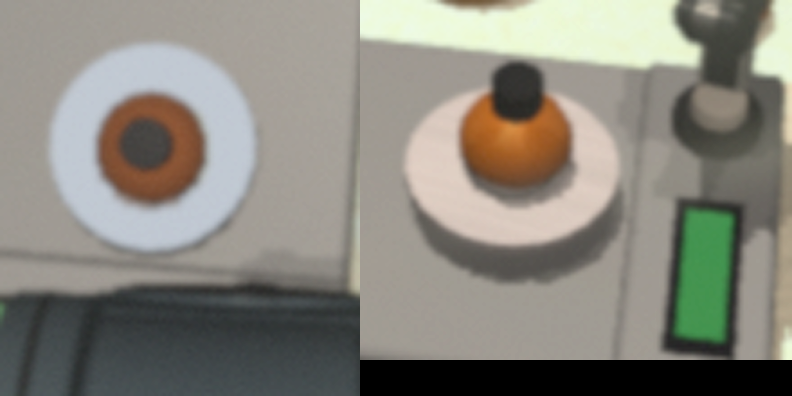

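The fingertip is directly above the key, which is at about (0.4586, 0.0535, 0.075), and the bottle hasn't moved. I'll press down in small steps and watch the force.

>>> nudge_tcp(moves=[0,0,0,0.004,0,0,0,0,0,0,0.004,0,0,0,0,0,0,0.003,0,0,0,0,0,0,0.002,0,0,0,0,0,0,0,0,0,0])

```text
time_s: 8.53
eef_pos: [0.4594, 0.0531, 0.0769]
orientation: [0.47, 3.105, 0.001]
contact_force: [-0.3, 1.2, 2.7]
gripper_width: 0.003
finger_force: 1.2
```

>>> nudge_tcp(moves=[0,0,0,0.002,0,0,0,0,0,0,0.002,0,0,0,0,0,0,0,0,0,0])

```text
time_s: 8.78
eef_pos: [0.4594, 0.053, 0.074]
orientation: [0.47, 3.105, 0.001]
contact_force: [-2.6, 1.9, 7.4]
gripper_width: 0.005
finger_force: 3.5
```

>>> nudge_tcp(moves=[0,0,0,0.002,0,0,0,0,0,0,0,0,0,0])

```text
time_s: 8.95
eef_pos: [0.4595, 0.053, 0.0738]
orientation: [0.47, 3.105, 0.001]
contact_force: [-4.8, 0.7, 15.4]
gripper_width: 0.005
finger_force: 7.5
```

The force has risen sharply to 15 N with no more travel, so the key seems to be at its stop. I'll check with a slightly firmer press and a close look.

>>> nudge_tcp(moves=[0,0,0,0.0015,0,0,0,0,0,0,0,0,0,0,0,0,0,0,0,0,0])

```text
time_s: 9.2
eef_pos: [0.4596, 0.053, 0.0737]
orientation: [0.47, 3.104, 0.001]
contact_force: [-8.4, 1.7, 22.1]
gripper_width: -0.004
finger_force: 10.5
```

```bash
python3 -c "
from h import *
d=cam('side');save(d,'pics/k.png',(370,200,440,260),8)"
```

```text
(no output)
```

View pics/k.png

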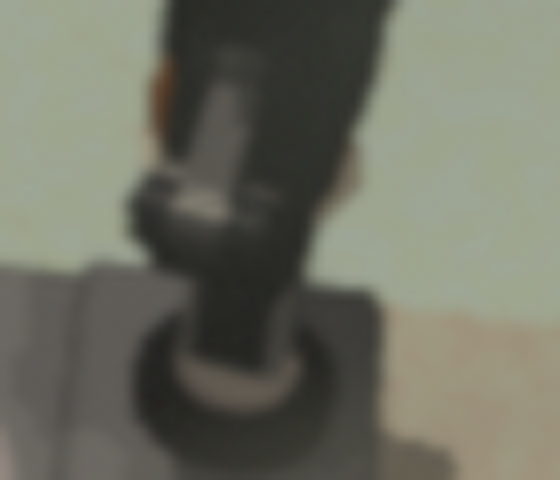

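The finger rests squarely on the key at about (235,370), and the key has sunk into its surround against a hard stop. I'll release, rise and retreat toward the robot.

>>> nudge_tcp(moves=[0,0,0,-0.004,0,0,0,0,0,0,-0.006,0,0,0,0,0,0,-0.01,0,0,0,0,0,0,-0.03,0,0,0,0,0,0,-0.03,0,0,0,0,0.03,0,-0.02,0,0,0,0,0.03,0,0,0,0,0,0,0.03,0,0,0,0,0,0,0.03,0,0,0,0,0,0,0,0,0,0,0,0,0,0,0,0,0,0,0])

```text
time_s: 10.17
eef_pos: [0.3438, 0.0883, 0.1693]
orientation: [0.469, 3.105, -0.001]
contact_force: [0.3, 0.4, -0.3]
gripper_width: -0.001
finger_force: 0.0
```

```bash
python3 -c "
from h import *
both('pics/b6.png',s=3.6)"
```

```text
(no output)
```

View pics/b6.png

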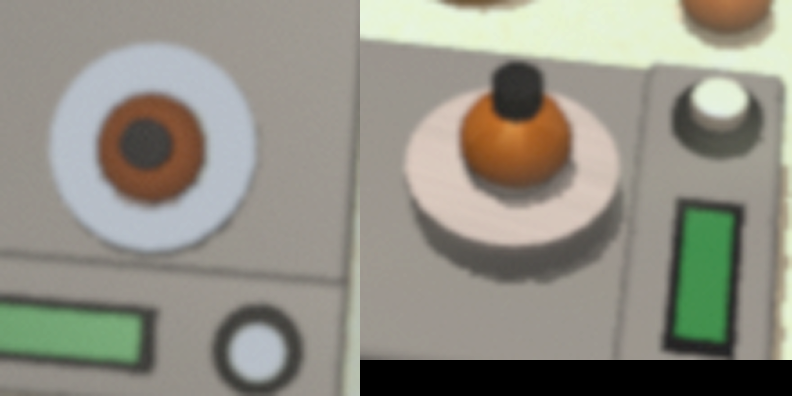

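The bottle is upright and centred at (151.5,148) in the top crop. The key is back up at (719,98) in the side crop, and the arm is clear of everything.

```bash
python3 -c "
from cell import bot
print(bot.job_done())"
```

```text
the job is handed in; nothing more can be done
None
```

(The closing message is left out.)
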